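Re-register a turned jar at the label scan station

ROBOT

A 6-joint arm with a two-finger parallel gripper is mounted at the origin on the work surface. World frame = base frame: x ahead of the robot, y to its left, z up, the work surface at z = 0. Lengths are in m, angles in degrees, forces in N, time in s.
With the tool pointing down it reaches from about 0.25 to 0.85 m from the base axis. Payload 12.5 kg.
Tool frame: the origin (TCP) lies on the centre line of the jaws, within the pads' length; the fingertips stand 14 mm ahead of it and the grasp point (between the pads) lies 5 mm behind it; z points along the fingers, y is the line along which they close (so a half turn about z gives the same grasp; the last joint's range is limited). The gripper opens to 93 mm and grips with 3 to 60 N. Pads are 15 mm wide; open, the fingers measure 128 mm over their backs; the gripper's body (75 mm by 188 mm) begins 65 mm behind the grasp point.
Start: joints at [58.293, 20.094, 94.641, -0, 65.266, -4.847], TCP at [0.248, 0.491, 0.233] pointing down, gripper open.
Joint ranges: [-157.81, 157.81], [-45, 120.19], [0.68, 151.7], [-89.99, 269.99], [4.06, 180], [-164.3, 164.3]. Speed limits (degrees/s): [127.2, 127.2, 159.86, 180, 180, 180].

INTERFACE

Orientations are given as [roll, pitch, yaw] about the fixed x, y, z axes, in that order (R = Rz(yaw) Ry(pitch) Rx(roll)).
In Python, from bench import bot gives the robot as it stands.
- The arm moves only by the shell command python3 -m creep 'ROWS'. ROWS is JSON, a list of rows, each a list of 3 entries, a list of its own where there are three numbers: the opening, from 0 (shut) to 1 (fully open), then the shift along the tool's x, y, z as a fraction of full scale, then the turn about the tool's z as a fraction of full scale. A call has 1 to 20 rows; each row is the pose to reach, as a shift and turn from the pose commanded when the call began, along the tool's axes at that moment, turning the shorter way round; what a row does not reach only later rows make up. Full scale, the value 1, is 400 mm for a shift and pi rad for a turn. A row lasts 1/10 s, in which the tool goes at most 50 mm and 8.59 degrees, less where a joint would pass 70% of its speed; a pose out of reach is approached as far as the arm can. A call with a number of a shift or a turn outside -1 to 1 is refused whole. A call with a gripper value outside its range is refused whole. The fingers move at their own pace and stop on an object; the grip force is fixed at half the most. Time passes only in rows, so rows that repeat a pose let the fingers close. It gives the time, the measured TCP pose, the force, the opening and the grip force at its end, in the units of the state.
- bot.get_obs(): the state, without advancing time (a new reading comes with each control period).
- bot.capture(name): name is "scene" or "top" or "wrist"; returns (picture, depth): 384x512x3 uint8, red, green, blue; 384x512 float32, m along the optical axis (not along the pixel's ray), 0 where there is no reading.
- bot.get_calibration(name): a dict with "K" (3x3 intrinsics, pixels), "camera_from_world" (4x4, takes a point from world to camera coordinates). Camera axes: x right, y down, z forward; pixel columns grow to the right and rows downward; lengths in m; the calibration is good to about 2 mm. A picture is of the moment at which its call begins: read the wrist's pose just before it. get_calibration takes no time and is no camera call; for the wrist camera it gives the pose at the moment of the call.
- bot.sign_off(): hands the job in; it is judged then, once.
The state is a dict: "t": time; "q": joint angles; "qvel": joint speeds; "joint_torque": joint torques, N m; "tool_pos": TCP position; "tcp_rot": TCP orientation; "force": force on the tool from outside, world axes, zero at the start; "wrist_torque": the same for the moment, N m; "opening": finger opening in m; "gripper_force": force on a finger pad.
Only numpy, scipy, OpenCV 4.12 (cv2) and the standard library are available. Lean on these libraries where they do the work, as an engineer would, in place of code of your own. Each camera call takes 0.05 s, during which the arm holds its last target. There are 200 camera calls.

TASK

The small wooden jar is clamped in the scan station with its label turned away from the scanner. Throw the toggle clamp fully back, turn the jar in its seat until the label squarely faces the scanner block, and swing the clamp down onto it again. Only then press the button of the trigger box fully in; leave the jar clamped and everything else on the bench where it is.

Things in the scene. Friction and masses are not known exactly. Their poses are not given: they have to be found in the camera images.
- station: Aluminium plate fixed to the bench, 110 x 345 x 12 mm. Origin: its underside, below the centre of the jar's seat; z up. The seat is the plate's top (12 mm up) inside a low round lip (56 mm inside, 68 mm outside, 5 mm above the plate). The scanner block stands on its -y side, the toggle clamp on its +y side. The jar is right when its label points along this -y.
- scanner_window (a point): Centre of the dark window on the grey scanner block (70 x 50 mm, its top 95 mm above the bench), on the face towards the jar, 100 mm from the seat's centre and 55 mm above the bench.
- jar: Small loose turned wooden jar, a plain cylinder 50 mm across, 75 mm tall, standing in the seat with 3 mm play all round. Origin: centre of its underside; z up; +x points out through the middle of its label. The white paper label with dark bars is 28 mm wide on the side; its 12 mm wide white tail runs up over the rim and 15 mm inward on the top face.
- jar_label (a point): Middle of the label on the jar's side, 25 mm from its axis, 35 mm above its foot.
- clamp (a joint): Toggle clamp hinge, rad. 0: bar level, rubber foot on the jar's top (as it starts); grows as the clamp swings up and back; 1.6: fully back against its stop, bar upright, its end 265 mm above the bench: keep the gripper clear of it. It passes centre near 0.8: past it, it falls back by its own weight; before it, it falls onto the jar.
- clamp_hinge (a point): Middle of the hinge pin (along the station's x), 140 mm from the seat's centre towards station +y, 115 mm above the bench, in a steel bracket 33 x 34 mm, 128 mm high. The clamp is one L-shaped piece: a bar 14 x 10 mm, 150 mm long towards the jar, with a rubber-footed spindle 140 mm from the hinge reaching 27 mm below the bar's middle, and a handle square to the bar.
- clamp_ball (a point): Centre of the black ball (26 mm diameter) at the end of the clamp's handle, a 10 mm round rod. The ball is 110 mm from the hinge: straight above it when the clamp is on the jar, and level with it on the side away from the jar (station +y) when the clamp is thrown back.
- trigger (a joint): Travel of the push button, m: 0 out, 0.006 fully pressed; a 5 N spring returns it.
- trigger_top (a point): Centre of the top of the round button (30 mm across) on the grey trigger box (85 x 60 x 30 mm) fixed to the bench apart from the station; pressed straight down.
- tall_jar: Bystander: turned wooden jar, 60 mm across, 124 mm tall with its knob, no label; loose, origin at its underside. Leave it alone.
- chuck: Bystander: steel lathe chuck with four jaws, 84 mm across, 51 mm tall; loose, origin at its underside. Leave it alone.
- bowl_blank: Bystander: rough wooden bowl blank, 90 mm across, 42 mm tall; loose, origin at its underside. Leave it alone.
- sanding_block: Bystander: cork sanding block 90 x 55 x 30 mm; loose, origin at its underside. Leave it alone.
- gouge: Bystander: turning gouge lying flat, 340 mm long, wooden handle 28 mm thick, blade along its +x; loose, origin at its underside. Leave it alone.
- square_blank: Bystander: dark square wooden billet 160 x 40 x 40 mm; loose, origin at its underside. Leave it alone.
- faceplate_ring: Bystander: steel ring lying flat, 68 mm across, 12 mm thick; loose, origin at its underside. Leave it alone.
Mind the look-alikes: they are no part of the job. What is shaped like the part that bears trigger but blue, purple or turquoise is not meant.

How it is judged (in metres and radians):
On the way, in this order (a step that is already met when the one before it is completed fails the run):
1. the clamp is thrown fully back (above 1.4 rad) (value of joint clamp above 1.4 rad), for 0.2 s.
2. with the clamp back, the jar stands in its seat with its label facing the scanner within 12 degrees (angle between the x axis of jar and the y axis of station, either way round below 0.21 rad and y of jar_label in the frame of station below -0.01 m and horizontal distance between jar and station below 0.006 m and z of jar in the frame of station below 0.0145 m and angle between jar's own z axis and vertical below 0.06 rad and value of joint clamp above 1.2 rad), for 0.2 s.
3. the clamp is down on the jar, the label still facing the scanner (angle between the x axis of jar and the y axis of station, either way round below 0.21 rad and y of jar_label in the frame of station below -0.01 m and horizontal distance between jar and station below 0.006 m and z of jar in the frame of station below 0.0145 m and angle between jar's own z axis and vertical below 0.06 rad and value of joint clamp between -0.035 and 0.035 rad), for 0.2 s.
4. the trigger button is pressed (at least 4.5 of its 6 mm) with the jar clamped and facing (all of step 3 and value of joint trigger above 0.0045 m), for 0.05 s.
At the end, for the whole second after the job is handed in: The jar stands upright and at rest in its seat (within 6 mm of the seat's centre, underside within 2.5 mm of the plate), its label facing the scanner within 12 degrees; the clamp is down on it (within 0.035 rad of level) and the button is out again (all of step 3 and value of joint trigger below 0.002 m and linear speed of jar below 0.02 m/s); the robot touches nothing.
It fails at once if the trigger is pressed while the clamp is not down or the label does not face the scanner (value of joint trigger above 0.003 m and not ((angle between the x axis of jar and the y axis of station, either way round below 0.21 rad and y of jar_label in the frame of station below -0.01 m) and value of joint clamp between -0.035 and 0.035 rad)).
It fails at once if the jar is tipped over (more than 30 degrees) (angle between jar's own z axis and vertical above 0.52 rad).
It fails at once if something else on the bench is moved more than 30 mm (distance of any of tall_jar, chuck, bowl_blank, sanding_block, gouge, square_blank, faceplate_ring from where it was at the start of the episode above 0.03 m).
It also fails if it takes over 72 s, if anything falls off the work surface, if the arm or the gripper's body presses on something with over 40 N, if the wrist force passes 120 N, or if a joint passes its speed limit or range.

## Working session

There is one attempt and no reset: what is moved stays moved. The work goes in short steps, Python scripts to look and compute and a shell command to move; the robot and the scene stay as the last step left them, time stands still between calls to the robot, and variables do not carry over. Pictures are saved under pics/ and viewed, at most 10 in all, crops included, and the job is handed in when it is done.

```bash
ls; mkdir -p pics; cat > h.py <<'E'
import numpy as np, cv2
from bench import bot
def cap(n):
    c=bot.get_calibration(n); p,d=bot.capture(n); return p,d,np.array(c["K"]),np.array(c["camera_from_world"])
def cloud(d,K,T):
    v,u=np.mgrid[:d.shape[0],:d.shape[1]]
    P=np.stack([(u-K[0,2])/K[0,0]*d,(v-K[1,2])/K[1,1]*d,d],-1)
    W=np.linalg.inv(T); return P@W[:3,:3].T+W[:3,3]
def save(n,p): cv2.imwrite('pics/'+n,cv2.cvtColor(p,cv2.COLOR_RGB2BGR))
E
python3 - <<'E'
from h import *
for n in("scene","top"):
    p,d,K,T=cap(n); save(n+'0.png',p); np.savez(n+'0.npz',p=p,d=d,K=K,T=T); print(n,np.linalg.inv(T)[:3].round(3).tolist(),K[0,0])
o=bot.get_obs(); print({k:np.round(o[k],3).tolist() for k in o})
E
```

```text
pics
scene [[0.102, 0.568, -0.817, 1.468], [0.995, -0.071, 0.075, -0.122], [-0.015, -0.82, -0.572, 0.843]] 432.3225892822731
top [[0.016, -0.984, 0.179, 0.167], [-1.0, -0.019, -0.011, -0.009], [0.015, -0.179, -0.984, 1.733]] 485.6423891958353
{'t': 0.1, 'q': [58.295, 20.119, 94.672, -0.001, 65.265, -4.849], 'qvel': [-0.03, -0.009, -0.059, 0.069, 0.024, -0.023], 'joint_torque': [0.001, -49.803, -28.571, 0.07, 0.024, -0.0], 'tool_pos': [0.248, 0.49, 0.232], 'tcp_rot': [-179.944, -0.004, 153.144], 'force': [-0.384, 0.237, 0.316], 'wrist_torque': [-0.023, 0.048, 0.006], 'gripper_force': 0.0, 'opening': 0.093}
```

View pics/scene0.png

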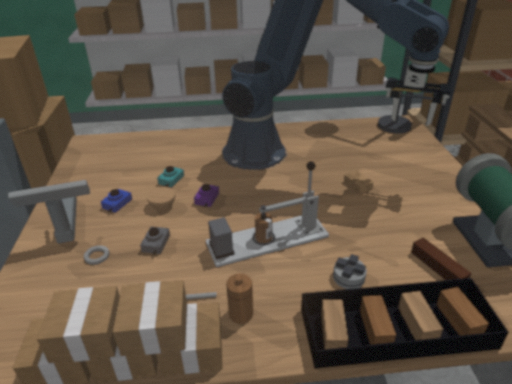

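View pics/top0.png

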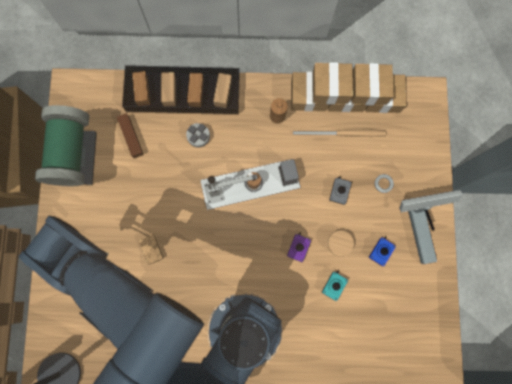

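The top view shows the station plate around (250,183), with the scanner at (289,171), the ball and bracket on the left, and the grey trigger at (341,190). The scene view has the jar at (264,228), the clamp ball at (310,166) and the grey trigger at (155,240).

```bash
python3 - <<'E'
from h import *
z=np.load('top0.npz'); P=cloud(z['d'],z['K'],z['T'])
s=np.load('scene0.npz'); S=cloud(s['d'],s['K'],s['T'])
print('bench z',np.median(P[215:235,190:290,2]),np.median(S[180:190,330:350,2]))
def rect(Q,l):
    r=cv2.minAreaRect((Q[:,:2]*1000).astype(np.float32)); print(l,len(Q),np.round(r[0],1),np.round(r[1],1),round(r[2],1)); return r
R=P[150:215,195:305].reshape(-1,3)
rect(R[(R[:,2]>.006)&(R[:,2]<.02)],'plate')
R2=P[150:200,270:305].reshape(-1,3); q=R2[(abs(R2[:,2]-.095)<.008)]; rect(q,'scanner'); print(np.median(q,0))
R=P[172:210,322:358].reshape(-1,3); rect(R[(R[:,2]>.022)],'trig'); q=R[abs(R[:,2]-.03)<.005]; print('med',np.median(q,0),R[:,2].max())
for n,Q,(r0,r1,c0,c1) in(('top',P,(172,202,195,235)),('scene',S,(155,180,298,325))):
    R=Q[r0:r1,c0:c1].reshape(-1,3); q=R[(R[:,2]>.205)&(R[:,2]<.26)]; print('ball',n,len(q),q.mean(0),q.min(0),q.max(0))
a=cv2.resize(z['p'][150:215,195:305],None,fx=7,fy=7,interpolation=2)[:300,:770]
b=cv2.resize(s['p'][155:265,195:335],None,fx=5,fy=5,interpolation=2)[155:455,:]
c=np.zeros((600,770,3),np.uint8); c[:300]=a; c[300:,:700]=b
save('crop0.png',c)
E
```

```text
bench z 0.0008153149922215386 0.0003964769279287683
plate 2248 [524.2  -6.9] [238.  398.6] 1.1
scanner 275 [ 550.9 -143.1] [71.5 49.9] 15.4
[ 0.54970222 -0.14301171  0.09569684]
trig 396 [ 335.2 -201.4] [ 82.  504.8] 50.3
med [ 0.4848998  -0.32848302  0.03032917] 1.7330057911415238
ball top 52 [0.48248504 0.11355359 0.23448961] [0.47104361 0.10226507 0.22270801] [0.49395635 0.12446468 0.24332066]
ball scene 81 [0.49019007 0.11266765 0.22746234] [0.47541743 0.10220314 0.2060005 ] [0.49902671 0.12499544 0.23895283]
```

View pics/crop0.png

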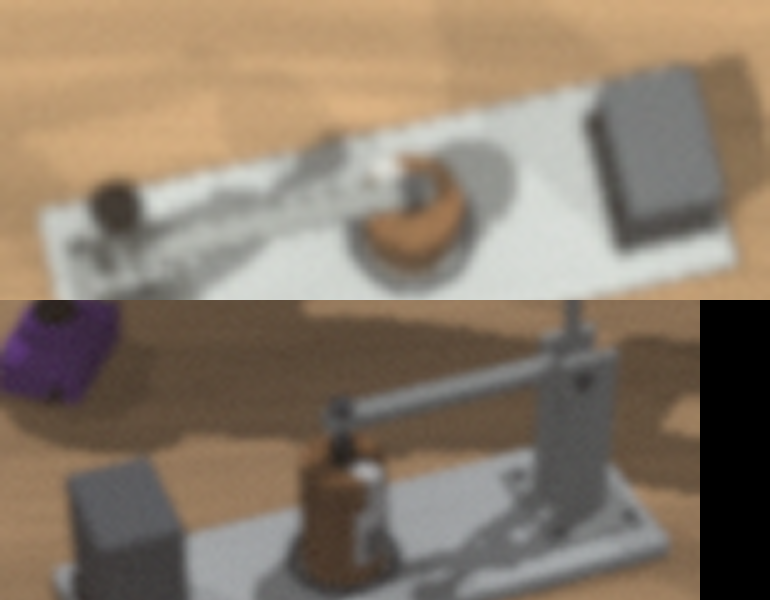

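```bash
cat >> h.py <<'E'
A=np.radians(14.9); SEAT=np.array([.519,-.022]); SY=np.array([-np.sin(A),np.cos(A)]); SX=np.array([np.cos(A),np.sin(A)])
def st(x,y): return SEAT+x*SX+y*SY
def plan(*wps):
    "wps: (x,y,z,yaw) world; prints move fractions from the current pose"
    o=bot.get_obs(); p=np.array(o['tool_pos']); yaw=o['tcp_rot'][2]; c,s=np.cos(np.radians(yaw)),np.sin(np.radians(yaw))
    print('t',o['t'],'p',p.round(4),'rpy',np.round(o['tcp_rot'],2),'q',np.round(o['q'],1),'F',np.round(o['force'],1))
    for w in wps:
        d=np.array(w[:3])-p
        dy=(w[3]-yaw+180)%360-180
        print(np.round([(c*d[0]+s*d[1])/.4,(s*d[0]-c*d[1])/.4,-d[2]/.4],4).tolist(),round(-dy/180,4))
E
python3 - <<'E'
from h import *
Y=104.9
plan((.35,.3,.32,Y),(*st(0,.08),.32,Y),(*st(0,.08),.219,Y))
E
```

```text
t 0.1 p [0.2483 0.4904 0.2322] rpy [-179.94   -0.    153.14] q [58.3 20.1 94.7 -0.  65.3 -4.8] F [-0.4  0.2  0.3]
[-0.4419, -0.3099, -0.2195] 0.268
[-1.0493, -0.688, -0.2195] 0.268
[-1.0493, -0.688, 0.033] 0.268
```

```bash
python3 -m creep '[[0,[-0.44,-0.31,-0.22],0.268],[0,[-0.44,-0.31,-0.22],0.268],[0,[-0.44,-0.31,-0.22],0.268],[0,[-0.44,-0.31,-0.22],0.268],[0,[-1,-0.66,-0.22],0.268],[0,[-1,-0.66,-0.22],0.268],[0,[-1,-0.66,-0.22],0.268],[0,[-1,-0.66,-0.22],0.268],[0,[-1,-0.66,-0.22],0.268],[0,[-1,-0.66,-0.22],0.268],[0,[-1,-0.66,-0.22],0.268]]'; python3 - <<'E'
from h import *
Y=104.9
plan((*st(0,.08),.32,Y),(*st(0,.08),.219,Y),(*st(0,.14),.215,Y),(*st(0,.18),.2,Y),(*st(0,.205),.179,Y),(*st(0,.215),.17,Y),(*st(0,.215),.34,Y))
E
```

```text
t: 1.2
tool_pos: [0.4877, 0.0707, 0.3203]
tcp_rot: [-180.0, 0.0, 104.6]
force: [-0.4, 0.8, 0.1]
opening: 0.01
gripper_force: 0.0
t 1.2 p [0.4877 0.0707 0.3203] rpy [-1.7998e+02  5.0000e-02  1.0464e+02] q [  2.9   9.4  96.   -0.1  74.6 -11.8] F [-0.4  0.8  0.1]
[-0.0439, 0.0162, 0.0007] -0.0014
[-0.0439, 0.0162, 0.2532] -0.0014
[0.1061, 0.0155, 0.2632] -0.0014
[0.2061, 0.0151, 0.3007] -0.0014
[0.2686, 0.0148, 0.3532] -0.0014
[0.2936, 0.0147, 0.3757] -0.0014
[0.2936, 0.0147, -0.0493] -0.0014
```

```bash
python3 -m creep '[[0,[-0.044,0.016,0.0],0],[0,[-0.044,0.016,0.12],0],[0,[-0.044,0.016,0.253],0],[0,[-0.01,0.016,0.253],0],[0,[0.02,0.016,0.255],0],[0,[0.05,0.016,0.258],0],[0,[0.08,0.016,0.26],0],[0,[0.106,0.016,0.263],0],[0,[0.13,0.015,0.27],0],[0,[0.155,0.015,0.28],0],[0,[0.18,0.015,0.29],0],[0,[0.206,0.015,0.301],0],[0,[0.23,0.015,0.32],0],[0,[0.25,0.015,0.338],0],[0,[0.27,0.015,0.353],0],[0,[0.294,0.015,0.376],0],[0,[0.294,0.015,0.376],0],[0,[0.294,0.015,0.376],0]]'; python3 - <<'E'
from h import *
plan((*st(0,.215),.34,104.9))
p,d,K,T=cap('scene'); save('s1.png',cv2.resize(p[120:270,180:380],None,fx=4,fy=4))
E
```

```text
t: 3.0
tool_pos: [0.4613, 0.1898, 0.1699]
tcp_rot: [-180.0, -0.0, 104.9]
force: [-0.6, 0.2, -0.1]
opening: 0.0006
gripper_force: 0.0
t 3.0 p [0.4613 0.1898 0.1699] rpy [-1.7995e+02 -1.0000e-02  1.0493e+02] q [ 17.   19.4 105.7   0.   55.    2.1] F [-0.6  0.2 -0.1]
[-0.0113, 0.0031, -0.4252] 0.0002
```

View pics/s1.png

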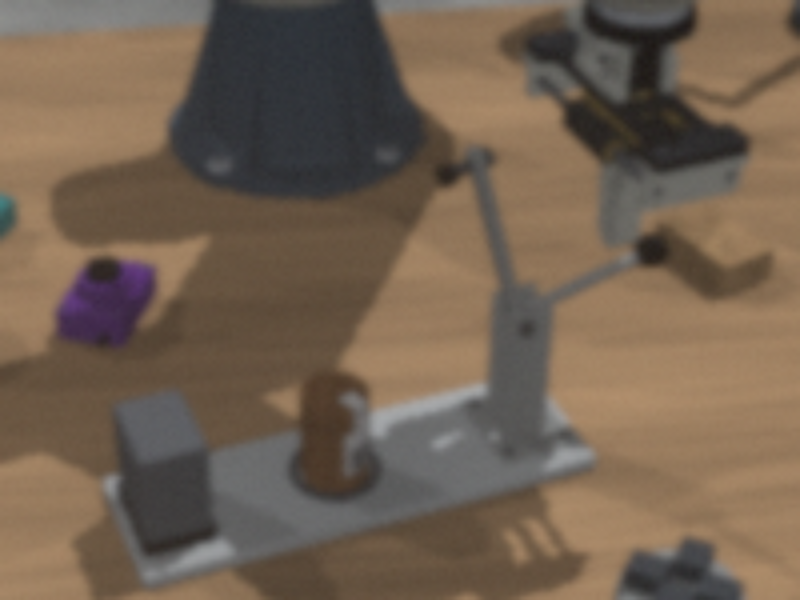

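The clamp is past centre and leaning back, with its bar near upright at (495,210). The label is at (352,430) in the crop. I'll lift, then measure.

```bash
python3 -m creep '[[0,[0,0,-0.12],0],[0,[0,0,-0.25],0],[0,[0,0,-0.37],0],[0.8,[0,0,-0.46],0],[0.8,[0,0,-0.46],0]]'; python3 - <<'E'
from h import *
for n in('top','scene'):
    p,d,K,T=cap(n); np.savez(n+'1.npz',p=p,d=d,K=K,T=T); C=cloud(d,K,T)
    # bar points above bracket near hinge
    rel=C[...,:2]-SEAT; y=rel@SY; x=rel@SX; z=C[...,2]
    m=(abs(x)<.012)&(z>.15)&(z<.27)&(y>.08)&(y<.2)
    q=np.c_[y[m],z[m]]; f=np.polyfit(q[:,1],q[:,0],1) if m.sum()>5 else None; print(n,'bar',m.sum(),f)
    # jar top
    r=np.hypot(x,y); mt=(r<.035)&(abs(z-.087)<.006); print('jar top px',mt.sum(),'centre',x[mt].mean(),y[mt].mean())
    hsv=cv2.cvtColor(p,cv2.COLOR_RGB2HSV); w=mt&(hsv[...,1]<70)&(hsv[...,2]>110)
    print('tail',w.sum(),x[w].mean(),y[w].mean(),'angle',np.degrees(np.arctan2(y[w].mean(),x[w].mean())))
    v,u=np.where(mt); print(u.min(),u.max(),v.min(),v.max())
    if n=='top':
        t=z; 
        m=np.zeros_like(w); m[172:210,322:358]=1; m&=(z>.024)&(z<.06)
        r_=cv2.minAreaRect((C[m][:,:2]*1000).astype(np.float32)); print('trig',r_)
        hi=m&(z>.034); print('button',hi.sum(),C[hi].mean(0),C[hi][:,2].max())
        dk=m&(hsv[...,2]<60); print('dark',dk.sum(),C[dk].mean(0) if dk.any() else 0)
    save(n+'1.png',cv2.resize(p[150:215,195:365] if n=='top' else p[150:260,195:340],None,fx=4.5,fy=4.5))
E
```

```text
t: 3.55
tool_pos: [0.463, 0.1898, 0.3596]
tcp_rot: [179.5, -0.0, 104.9]
force: [0.5, -0.4, -1.3]
opening: 0.0119
gripper_force: 0.0
top bar 78 [-0.06569462  0.15430711]
jar top px 143 centre 0.00012566252250015072 0.0017336302966112166
tail 29 0.016828370558042496 0.0040002691822833445 angle 13.371598603532934
247 260 172 186
trig ((493.20391845703125, -332.26617431640625), (60.19706344604492, 84.85945129394531), 74.90692901611328)
button 188 [ 0.49069128 -0.3302375   0.04326695] 0.05914871508157282
dark 28 [ 0.49375596 -0.33124561  0.05211174]
scene bar 240 [-0.04839119  0.14995205]
jar top px 184 centre 0.004580030678594184 -0.00012273497480990664
tail 13 0.019813850790968666 0.011297009115030896 angle 29.68993663938022
255 272 212 225
```

View pics/top1.png

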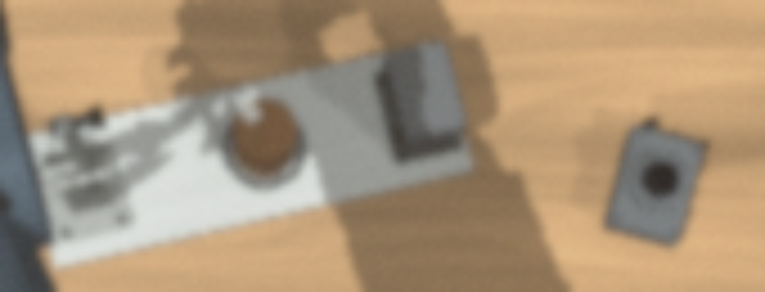

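The top view shows the clamp back, the jar top at (265,135) with the white tail at its upper left (245,105), and the grey trigger button at (660,180). Next I'll move above the jar for a wrist view.

```bash
python3 - <<'E'
from h import *
plan((*st(0,.001),.36,133),(*st(0,.001),.30,133))
E
```

```text
t 3.65 p [0.4617 0.1894 0.3546] rpy [ 1.7993e+02 -1.0000e-02  1.0488e+02] q [17.   8.7 92.1  0.  79.1  2.1] F [-0.9 -0.6 -1.1]
[-0.5451, 0.0028, -0.0135] -0.1562
[-0.5451, 0.0028, 0.1365] -0.1562
```

```bash
python3 -m creep '[[1,[-0.15,0.003,-0.014],-0.05],[1,[-0.3,0.003,-0.014],-0.1],[1,[-0.42,0.003,-0.014],-0.156],[1,[-0.545,0.003,-0.014],-0.156],[1,[-0.545,0.003,-0.014],-0.156],[1,[-0.545,0.003,0.06],-0.156],[1,[-0.545,0.003,0.06],-0.156],[1,[-0.545,0.003,0.06],-0.156]]'; python3 - <<'E'
from h import *
p,d,K,T=cap('wrist'); save('w1.png',p); np.savez('w1.npz',p=p,d=d,K=K,T=T); print(np.linalg.inv(T)[:3].round(3).tolist())
plan((*st(0,.001),.062,133))
E
```

```text
t: 4.45
tool_pos: [0.5183, -0.0205, 0.3296]
tcp_rot: [-179.9, -0.1, 133.0]
force: [0.1, 0.6, 0.5]
opening: 0.0841
gripper_force: 0.0
[[0.732, 0.658, 0.175, 0.47], [0.681, -0.707, -0.191, 0.031], [-0.001, 0.259, -0.966, 0.482]]
t 4.5 p [ 0.5187 -0.0202  0.3305] rpy [-1.7998e+02 -3.0000e-02  1.3302e+02] q [ -7.4  11.9  91.5   0.   76.6 -50.4] F [ 0.1 -0.9  0.9]
[-0.0015, -0.0013, 0.6712] 0.0001
```

View pics/w1.png

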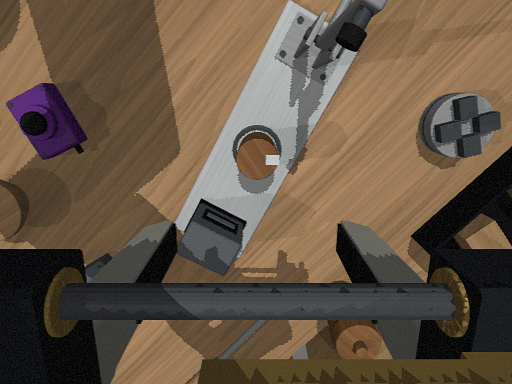

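The wrist view shows the jar top at (257,158) with the white tail at (272,160), the clamp fully back at the upper right, and the purple decoy at (38,123). I'll compute the label angle.

```bash
cat >> h.py <<'E'
def label(p,K,T,box,zt=.087):
    W=np.linalg.inv(T); v,u=np.mgrid[:384,:512]
    r=np.stack([(u-K[0,2])/K[0,0],(v-K[1,2])/K[1,1],np.ones(u.shape)],-1)@W[:3,:3].T
    Q=W[:3,3]+r*((zt-W[2,3])/r[...,2])[...,None]
    rel=Q[...,:2]-SEAT; x=rel@SX; y=rel@SY
    h=cv2.cvtColor(p,cv2.COLOR_RGB2HSV); inb=np.hypot(x,y)<.030
    wood=inb&(h[...,1]>90)&(h[...,2]>50); wh=inb&(h[...,1]<60)&(h[...,2]>170)
    n,l,s,c=cv2.connectedComponentsWithStats(wh.astype(np.uint8)); 
    print('wood',wood.sum(),'white comps',[(s[i,4],c[i].round(1).tolist(),round(x[l==i].mean(),4),round(y[l==i].mean(),4)) for i in range(1,n) if s[i,4]>15])
    both=wood|(l==1+np.argmax(s[1:,4])); cnt=max(cv2.findContours(both.astype(np.uint8),0,1)[0],key=cv2.contourArea)[:,0]
    e=np.c_[x[cnt[:,1],cnt[:,0]],y[cnt[:,1],cnt[:,0]]].astype(np.float32); (cx,cy),rad=cv2.minEnclosingCircle(e)
    i=1+np.argmax(s[1:,4]); tx,ty=x[l==i].mean(),y[l==i].mean()
    print('centre',cx,cy,'r',rad,'label angle (station)',np.degrees(np.arctan2(ty-cy,tx-cx)),'about seat',np.degrees(np.arctan2(ty,tx)))
E
python3 - <<'E'
from h import *
z=np.load('w1.npz'); label(z['p'],z['K'],z['T'],None)
# plate angle / seat check by depth: plate outline & lip from wrist
C=cloud(z['d'],z['K'],z['T']); rel=C[...,:2]-SEAT; x=rel@SX;y=rel@SY; Z=C[...,2]
m=(abs(Z-.087)<.003)&(np.hypot(x,y)<.04); (c,r)=cv2.minEnclosingCircle(np.c_[x[m],y[m]].astype(np.float32)*1000); print('depth jar top mm',c,r)
m=(abs(Z-.095)<.003)&(y<-.06)&(y>-.17)&(abs(x)<.06); print('scanner st-frame',m.sum(),cv2.minAreaRect(np.c_[x[m],y[m]].astype(np.float32)*1000))
m=(abs(Z-.012)<.003)&(abs(y)<.2)&(abs(x)<.08); print('plate',cv2.minAreaRect(np.c_[x[m],y[m]].astype(np.float32)*1000))
plan((*st(0,.001),.062,160))
E
```

```text
wood 1393 white comps [(np.int32(54), [233.6, 164.4], np.float64(-0.0203), np.float64(-0.019)), (np.int32(161), [272.9, 161.3], np.float64(0.0188), np.float64(0.006))]
centre 0.002407511230558157 0.003871409222483635 r 0.029064472764730453 label angle (station) 7.4178202846079175 about seat 17.710814021733032
depth jar top mm (1.6013047695159912, -0.029459631070494652) 25.44231414794922
scanner st-frame 2027 ((-0.38147735595703125, -126.63264465332031), (69.74687194824219, 49.531002044677734), 0.018408089876174927)
plate ((0.7592201232910156, 12.318450927734375), (344.6859436035156, 110.25332641601562), 89.5803451538086)
t 4.5 p [ 0.5187 -0.0202  0.3305] rpy [-1.7998e+02 -3.0000e-02  1.3302e+02] q [ -7.4  11.9  91.5   0.   76.6 -50.4] F [ 0.1 -0.9  0.9]
[-0.0015, -0.0013, 0.6712] -0.1499
```

```bash
python3 -m creep '[[1,[0,-0.001,0.1],-0.048],[1,[0,-0.001,0.2],-0.09],[1,[0,-0.001,0.3],-0.13],[1,[0,-0.001,0.4],-0.15],[1,[0,-0.001,0.5],-0.15],[1,[0,-0.001,0.58],-0.15],[1,[0,-0.001,0.63],-0.15],[1,[0,-0.001,0.67],-0.15],[1,[0,-0.001,0.67],-0.15],[1,[0,-0.001,0.67],-0.15]]'; python3 - <<'E'
from h import *
plan((*st(.0012,-.0005),.062,160))
E
```

```text
t: 5.5
tool_pos: [0.5192, -0.0206, 0.0632]
tcp_rot: [180.0, 0.1, 160.0]
force: [0.3, -0.2, -0.6]
opening: 0.0927
gripper_force: 0.0
t 5.5 p [ 0.5192 -0.0206  0.0632] rpy [1.7999e+02 6.0000e-02 1.6003e+02] q [ -7.4  31.  106.4  -0.   42.6 -77.4] F [ 0.3 -0.2 -0.6]
[-0.0039, -0.0027, 0.003] 0.0002
```

```bash
python3 -m creep '[[1,[-0.004,-0.003,0.003],0],[0,[-0.004,-0.003,0.003],0],[0,[-0.004,-0.003,0.003],0],[0,[-0.004,-0.003,0.003],0],[0,[-0.004,-0.003,0.003],0],[0,[-0.004,-0.003,0.003],0],[0,[-0.004,-0.003,0.003],0],[0,[-0.004,-0.003,0.003],0]]' && python3 -m creep '[[0,[0,0,0],0.03],[0,[0,0,0],0.065],[0,[0,0,0],0.1],[0,[0,0,0],0.135],[0,[0,0,0],0.17],[0,[0,0,0],0.205],[0,[0,0,0],0.24],[0,[0,0,0],0.275],[0,[0,0,0],0.31],[0,[0,0,0],0.345],[0,[0,0,0],0.38],[0,[0,0,0],0.415],[0,[0,0,0],0.45],[0,[0,0,0],0.485],[0,[0,0,0],0.52],[0,[0,0,0],0.555],[0,[0,0,0],0.59],[0,[0,0,0],0.607],[0,[0,0,0],0.607],[0,[0,0,0],0.607]]'; python3 - <<'E'
from h import *
p,d,K,T=cap('scene'); save('s2.png',cv2.resize(p[120:270,180:380],None,fx=4,fy=4))
E
```

```text
t: 6.3
tool_pos: [0.5196, -0.0227, 0.061]
tcp_rot: [180.0, -0.0, 160.0]
force: [0.4, 0.2, 1.2]
opening: 0.0499
gripper_force: 30.0
t: 8.3
tool_pos: [0.5196, -0.0227, 0.0611]
tcp_rot: [180.0, -0.0, 50.8]
force: [-0.0, 0.5, 0.6]
opening: 0.0495
gripper_force: 30.0
```

View pics/s2.png

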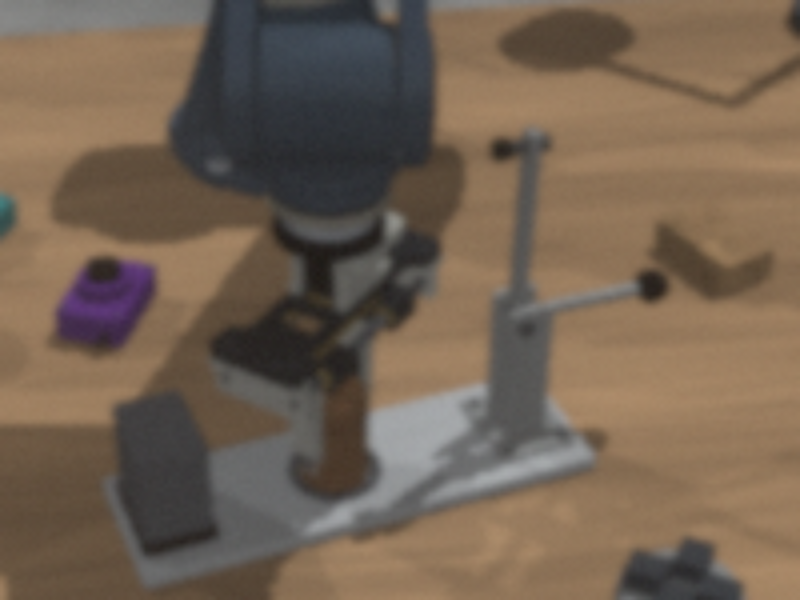

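The jar is held and turned: the label has left the visible side, and the clamp stays upright at (530,210). I'll release, rise and check.

```bash
python3 -m creep '[[1,[0,0,0],0],[1,[0,0,0],0],[1,[0,0,0],0],[1,[0,0,0],0],[1,[0,0,-0.1],0],[1,[0,0,-0.22],0],[1,[0,0,-0.34],0],[1,[0,0,-0.46],0],[1,[0,0,-0.58],0],[1,[0,0,-0.67],0],[1,[0,0,-0.67],0],[1,[0,0,-0.67],0]]'; python3 - <<'E'
from h import *
p,d,K,T=cap('wrist'); np.savez('w2.npz',p=p,d=d,K=K,T=T); label(p,K,T,None)
C=cloud(d,K,T); rel=C[...,:2]-SEAT; x=rel@SX;y=rel@SY; Z=C[...,2]
m=(abs(Z-.087)<.003)&(np.hypot(x,y)<.04); (c,r)=cv2.minEnclosingCircle(np.c_[x[m],y[m]].astype(np.float32)*1000); print('depth jar top mm',c,r)
q=T[:3,:3]@np.array([*SEAT,.087])+T[:3,3]; u=K@q/q[2]; print(u); a,b=int(u[0]),int(u[1])
save('w2.png',cv2.resize(p[max(0,b-60):b+60,max(0,a-80):a+80],None,fx=4,fy=4))
Y=104.9
plan((*st(0,.18),.36,Y),(*st(0,.18),.21,Y))
E
```

```text
t: 9.55
tool_pos: [0.5196, -0.0227, 0.3291]
tcp_rot: [180.0, -0.0, 50.7]
force: [0.2, -0.4, -0.5]
opening: 0.093
gripper_force: 0.0
wood 1330 white comps [(np.int32(433), [253.3, 170.1], np.float64(-0.0126), np.float64(-0.008))]
centre -3.025673322554212e-05 -1.086760858015623e-05 r 0.030037108808755875 label angle (station) -147.76348058344757 about seat -147.79011536572665
depth jar top mm (2.6420419216156006, -2.456918716430664) 25.499940872192383
[254.06085614 157.66266986   1.        ]
t 9.6 p [ 0.5192 -0.0227  0.3281] rpy [-1.7994e+02  4.0000e-02  5.0720e+01] q [-7.6 12.1 91.6 -0.  76.3 31.6] F [-0.3 -0.3  0.5]
[0.2643, -0.3663, -0.0798] -0.301
[0.2643, -0.3663, 0.2952] -0.301
```

View pics/w2.png

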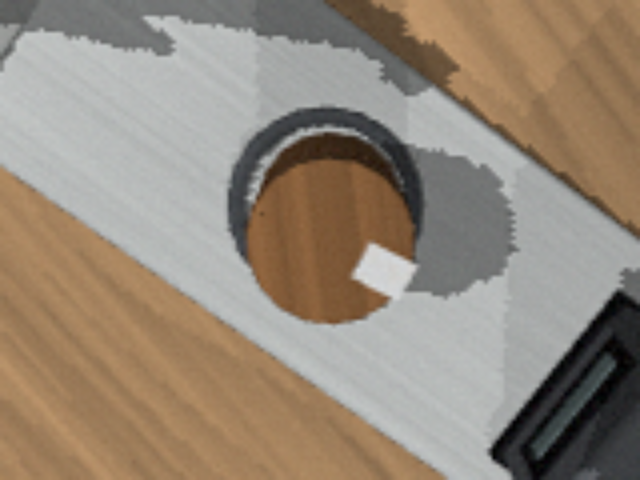

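The jar stands in its seat with the tail (crop (385,270), jar centre (330,240)) towards the scanner. I'll compute the exact angle.

```bash
python3 - <<'E'
from h import *
for f in('w1','w2'):
    z=np.load(f+'.npz');p,d,K,T=[z[k] for k in'pdKT']; C=cloud(d,K,T); rel=C[...,:2]-SEAT; x=rel@SX;y=rel@SY
    m=(abs(C[...,2]-.087)<.002)&(np.hypot(x,y)<.035); h=cv2.cvtColor(p,cv2.COLOR_RGB2HSV)
    c,r=cv2.minEnclosingCircle(np.c_[x[m],y[m]].astype(np.float32)*1000)
    w=(m&(h[...,1]<60)&(h[...,2]>150)).astype(np.uint8); w=cv2.morphologyEx(w,cv2.MORPH_OPEN,np.ones((3,3)))>0
    q=np.c_[x[w],y[w]]*1000; R=cv2.minAreaRect(q.astype(np.float32)); t=q.mean(0)
    print(f,w.sum(),c,r,t,R,'ang',np.degrees(np.arctan2(t[1]-c[1],t[0]-c[0])))
E
```

```text
w1 62 (1.6590416431427002, -0.09329178929328918) 25.438268661499023 [19.15297805  8.18409879] ((18.725431442260742, 8.705989837646484), (9.437309265136719, 10.916624069213867), 27.98711585998535) ang 25.3215320507696
w2 64 (2.6420419216156006, -2.456918716430664) 25.499940872192383 [  4.95947468 -22.00731714] ((5.065237045288086, -21.57105255126953), (11.083128929138184, 12.190922737121582), 16.521940231323242) ang -83.23991168563036
```

```bash
python3 - <<'E'
from h import *
z=np.load('w2.npz');p,K,T=z['p'],z['K'],z['T']; W=np.linalg.inv(T)
h=cv2.cvtColor(p,cv2.COLOR_RGB2HSV)
w=np.zeros((384,512),np.uint8); w[155:174,258:280]=((h[...,1]<60)&(h[...,2]>185))[155:174,258:280]
n,l,s,c=cv2.connectedComponentsWithStats(w); i=1+np.argmax(s[1:,4]); print(s[i],c[i])
def cast(uv,zt=.0872):
    r=np.c_[(uv[:,0]-K[0,2])/K[0,0],(uv[:,1]-K[1,2])/K[1,1],np.ones(len(uv))]@W[:3,:3].T
    Q=W[:3,3]+r*((zt-W[2,3])/r[:,2])[:,None]; R=Q[:,:2]-SEAT; return np.c_[R@SX,R@SY]*1000
v,u=np.where(l==i); q=cast(np.c_[u,v].astype(float)); t=q.mean(0); print('tail',t,cv2.minAreaRect(q.astype(np.float32)))
wood=((h[...,1]>90)).astype(np.uint8); B=np.zeros_like(wood); B[137:180,232:280]=1
hand=cast(np.array([[174+361/4,97+260/4],[174+409.5/4,97+284/4],[174+330/4,97+240/4]])); print(hand)
a=lambda d:np.degrees(np.arctan2(d[1],d[0])); print(a(hand[1]-hand[0]),a(t-hand[2]),a(t-np.array([2.64,-2.46])))
E
```

```text
[263 158  15  16 131] [269.90839695 164.84732824]
tail [  3.96028471 -20.10311435] ((2.8392250537872314, -20.750579833984375), (13.857203483581543, 16.60888671875), 8.986318588256836)
[[  2.82788211 -12.6883855 ]
 [  5.37260417 -28.52604539]
 [  2.33310338  -1.83641509]]
-80.8719963889134 -84.90957884087139 -85.7203696321703
```

The label is about 6° short, so I'll regrasp and trim it.

```bash
python3 -m creep '[[1,[0,0,0.12],0],[1,[0,0,0.24],0],[1,[0,0,0.36],0],[1,[0,0,0.48],0],[1,[0,0,0.58],0],[1,[0,0,0.64],0],[1,[0,0,0.665],0],[1,[0,0,0.665],0],[1,[0,0,0.665],0],[0,[0,0,0.665],0],[0,[0,0,0.665],0],[0,[0,0,0.665],0],[0,[0,0,0.665],0],[0,[0,0,0.665],0],[0,[0,0,0.665],0],[0,[0,0,0.665],0.015],[0,[0,0,0.665],0.033],[0,[0,0,0.665],0.033],[0,[0,0,0.665],0.033]]' && python3 -m creep '[[1,[0,0,0],0],[1,[0,0,0],0],[1,[0,0,0],0],[1,[0,0,0],0],[1,[0,0,-0.1],0],[1,[0,0,-0.22],0],[1,[0,0,-0.34],0],[1,[0,0,-0.46],0],[1,[0,0,-0.58],0],[1,[0,0,-0.67],0],[1,[0,0,-0.67],0],[1,[0,0,-0.67],0]]'; python3 - <<'E'
from h import *
p,d,K,T=cap('wrist'); np.savez('w3.npz',p=p,d=d,K=K,T=T); W=np.linalg.inv(T)
C=cloud(d,K,T); rel=C[...,:2]-SEAT; x=rel@SX;y=rel@SY
m=(abs(C[...,2]-.087)<.003)&(np.hypot(x,y)<.035); c,r=cv2.minEnclosingCircle(np.c_[x[m],y[m]].astype(np.float32)*1000)
q=T[:3,:3]@np.array([*(SEAT-.02*SY),.087])+T[:3,3]; u=K@q/q[2]; a,b=int(u[0]),int(u[1]); print(a,b)
h=cv2.cvtColor(p,cv2.COLOR_RGB2HSV); w=np.zeros((384,512),np.uint8); sl=np.s_[b-10:b+10,a-11:a+12]; w[sl]=((h[...,1]<60)&(h[...,2]>185))[sl]
n,l,s,cc=cv2.connectedComponentsWithStats(w); i=1+np.argmax(s[1:,4]); v,u=np.where(l==i)
R=np.c_[(u-K[0,2])/K[0,0],(v-K[1,2])/K[1,1],np.ones(len(u))]@W[:3,:3].T; Q=W[:3,3]+R*((.0872-W[2,3])/R[:,2])[:,None]; g=Q[:,:2]-SEAT
t=np.array([(g@SX).mean(),(g@SY).mean()])*1000; print(s[i],cc[i],c,r,t,np.degrees(np.arctan2(t[1]-c[1],t[0]-c[0])))
Y=104.9
plan((*st(0,.18),.36,Y),(*st(0,.18),.21,Y))
E
```

```text
t: 11.5
tool_pos: [0.5197, -0.0227, 0.0631]
tcp_rot: [180.0, -0.0, 44.9]
force: [-0.6, 0.4, 0.6]
opening: 0.0498
gripper_force: 30.0
t: 12.7
tool_pos: [0.5195, -0.0227, 0.3311]
tcp_rot: [180.0, -0.0, 44.8]
force: [-0.5, 0.3, 0.5]
opening: 0.0931
gripper_force: 0.0
268 165
[262 158  18  17 151] [270.41721854 165.39735099] (2.590847969055176, -2.6771349906921387) 25.452396392822266 [  1.53176811 -21.43092179] -93.23222304848706
t 12.75 p [ 0.5192 -0.0227  0.3301] rpy [-1.7994e+02  5.0000e-02  4.4790e+01] q [-7.6 12.  91.4 -0.  76.6 37.6] F [ 0.2 -0.2 -1.2]
[0.225, -0.3917, -0.0749] -0.334
[0.225, -0.3917, 0.3001] -0.334
```

```bash
python3 -m creep '[[0,[0,0,-0.075],0],[0,[0.03,-0.06,-0.075],-0.04],[0,[0.09,-0.16,-0.075],-0.08],[0,[0.15,-0.26,-0.075],-0.12],[0,[0.225,-0.392,-0.075],-0.16],[0,[0.225,-0.392,-0.075],-0.2],[0,[0.225,-0.392,-0.075],-0.24],[0,[0.225,-0.392,-0.075],-0.28],[0,[0.225,-0.392,-0.075],-0.334],[0,[0.225,-0.392,-0.075],-0.334],[0,[0.225,-0.392,0.05],-0.334],[0,[0.225,-0.392,0.17],-0.334],[0,[0.225,-0.392,0.26],-0.334],[0,[0.225,-0.392,0.3],-0.334],[0,[0.225,-0.392,0.3],-0.334]]'; python3 - <<'E'
from h import *
Y=104.9
plan((*st(0,.15),.207,Y),(*st(0,.12),.2,Y),(*st(0,.098),.189,Y),(*st(0,.072),.179,Y),(*st(0,.072),.33,Y))
E
```

```text
t: 14.25
tool_pos: [0.4715, 0.1516, 0.2081]
tcp_rot: [-179.7, -0.0, 104.7]
force: [0.0, -0.3, 1.3]
opening: 0.0005
gripper_force: 0.0
t 14.25 p [0.4715 0.1516 0.2081] rpy [-1.7966e+02 -1.0000e-02  1.0471e+02] q [ 12.4  16.2 103.9  -0.   60.2  -2.3] F [ 0.  -0.3  1.3]
[-0.0748, 0.0035, 0.0028] -0.0011
[-0.1498, 0.0037, 0.0203] -0.0011
[-0.2048, 0.0039, 0.0478] -0.0011
[-0.2698, 0.0041, 0.0728] -0.0011
[-0.2698, 0.0041, -0.3047] -0.0011
```

```bash
python3 -m creep '[[0,[-0.025,0.003,0.003],0],[0,[-0.05,0.003,0.003],0],[0,[-0.075,0.003,0.003],0],[0,[-0.1,0.003,0.008],0],[0,[-0.125,0.003,0.014],0],[0,[-0.15,0.004,0.02],0],[0,[-0.17,0.004,0.03],0],[0,[-0.19,0.004,0.04],0],[0,[-0.205,0.004,0.048],0],[0,[-0.225,0.004,0.055],0],[0,[-0.25,0.004,0.065],0],[0,[-0.27,0.004,0.073],0],[0,[-0.27,0.004,0.073],0],[0,[-0.27,0.004,0.073],0],[0,[-0.27,0.004,0],0],[0,[-0.27,0.004,-0.12],0],[0,[-0.27,0.004,-0.24],0],[0,[-0.27,0.004,-0.3],0],[0,[-0.27,0.004,-0.3],0]]'; python3 - <<'E'
from h import *
plan((.493,-.3316,.2,104.9),(.493,-.3316,.1,104.9))
p,d,K,T=cap('scene'); save('s3.png',cv2.resize(p[120:270,180:380],None,fx=4,fy=4)); np.savez('scene3.npz',p=p,d=d,K=K,T=T)
C=cloud(d,K,T); rel=C[...,:2]-SEAT; x=rel@SX;y=rel@SY;Z=C[...,2]
m=(abs(x)<.02)&(y>.01)&(y<.115)&(Z>.1)&(Z<.25); f=np.polyfit(y[m],Z[m],1); print('bar',m.sum(),f)
z=np.load('scene0.npz'); C=cloud(z['d'],z['K'],z['T']); rel=C[...,:2]-SEAT; x=rel@SX;y=rel@SY;Z=C[...,2]
m=(abs(x)<.02)&(y>.01)&(y<.115)&(Z>.1)&(Z<.25); print('bar before',m.sum(),np.polyfit(y[m],Z[m],1))
E
```

```text
t: 16.15
tool_pos: [0.5034, 0.0484, 0.3348]
tcp_rot: [179.6, 0.1, 104.9]
force: [0.4, -0.5, -0.9]
opening: 0.0007
gripper_force: 0.0
t 16.15 p [0.5034 0.0484 0.3348] rpy [1.7963e+02 1.0000e-01 1.0493e+02] q [  0.2  10.1  93.2  -0.   76.3 -14.7] F [ 0.4 -0.5 -0.9]
[-0.9111, -0.2699, 0.337] 0.0001
[-0.9111, -0.2699, 0.587] 0.0001
bar 187 [-0.00091983  0.11772674]
bar before 187 [0.01177248 0.11686355]
```

View pics/s3.png

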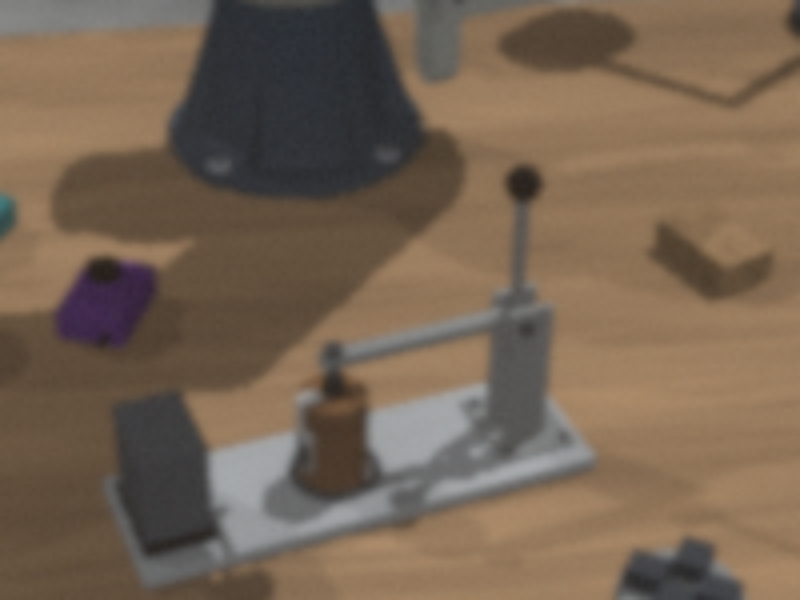

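The clamp is down with its bar level, the ball is upright at (522,183), and the label shows at the jar's scanner side (308,420). I'll go on to the grey trigger.

```bash
python3 -m creep '[[0,[-0.1,-0.03,0],0],[0,[-0.22,-0.06,0],0],[0,[-0.34,-0.1,0],0],[0,[-0.46,-0.14,0],0],[0,[-0.58,-0.17,0],0],[0,[-0.7,-0.21,0.05],0],[0,[-0.82,-0.24,0.12],0],[0,[-0.91,-0.27,0.2],0],[0,[-0.91,-0.27,0.3],0],[0,[-0.91,-0.27,0.337],0],[0,[-0.91,-0.27,0.337],0],[0,[-0.91,-0.27,0.337],0]]'; python3 - <<'E'
from h import *
S=np.load('scene3.npz'); C=cloud(S['d'],S['K'],S['T']); t=np.load('top1.npz'); D=cloud(t['d'],t['K'],t['T'])
for c,P,p in(('scene',C,S['p']),('top',D,t['p'])):
    v=cv2.cvtColor(p,cv2.COLOR_RGB2HSV)[...,2]
    m=(np.hypot(P[...,0]-.493,P[...,1]+.3316)<.04)&(P[...,2]>.025)&(P[...,2]<.1)
    b=m&(v<60); print(c,m.sum(),b.sum(),P[b].mean(0),np.percentile(P[m][:,2],[5,50,90,99]))
    b=m&(P[...,2]>.047); print(b.sum(),cv2.minEnclosingCircle(P[b][:,:2].astype(np.float32)*1000),np.median(P[b],0))
p,d,K,T=cap('top'); C=cloud(d,K,T); rel=C[...,:2]-SEAT; x=rel@SX;y=rel@SY; h=cv2.cvtColor(p,cv2.COLOR_RGB2HSV)
m=(abs(C[...,2]-.087)<.006)&(np.hypot(x,y)<.035); w=m&(h[...,1]<70)&(h[...,2]>110); print('jar',x[m].mean(),y[m].mean(),'tail',w.sum(),x[w].mean(),y[w].mean())
plan((.493,-.3316,.2,104.9),(.493,-.3316,.1,104.9))
E
```

```text
t: 17.4
tool_pos: [0.4916, -0.3312, 0.196]
tcp_rot: [-180.0, -0.0, 104.9]
force: [0.0, 0.6, 0.1]
opening: 0.0003
gripper_force: 0.0
scene 341 55 [ 0.50049675 -0.33259957  0.05005528] [0.02726818 0.03299285 0.05126323 0.05346689]
62 ((494.70001220703125, -333.23504638671875), 15.658315658569336) [ 0.4966132  -0.33219432  0.05138179]
top 308 29 [ 0.49373781 -0.33152137  0.05241925] [0.02681788 0.03583534 0.05194231 0.0586859 ]
56 ((494.07965087890625, -333.4881896972656), 20.25938606262207) [ 0.49361143 -0.33099144  0.05224655]
jar 0.0007335577285295679 -0.0022008901134499817 tail 30 0.010644380957267155 -0.007849964832135532
t 17.45 p [ 0.492  -0.3313  0.1969] rpy [1.7997e+02 4.0000e-02 1.0493e+02] q [-38.5  26.7  90.1   0.   63.2 -53.4] F [-0.   0.4  0. ]
[-0.0013, 0.0023, -0.0076] 0.0002
[-0.0013, 0.0023, 0.2424] 0.0002
```

```bash
python3 - <<'E'
from h import *
p=bot.capture('scene')[0]; q=bot.capture('top')[0]
a=cv2.resize(p[205:250,240:290],None,fx=12,fy=12,interpolation=2)[:540,:400*1]; a=cv2.resize(p[205:250,245:285],None,fx=10,fy=10,interpolation=2)
b=cv2.resize(q[160:205,235:275],None,fx=10,fy=10,interpolation=2); save('fin.png',np.hstack([a,b]))
E
```

```text
(no output)
```

View pics/fin.png

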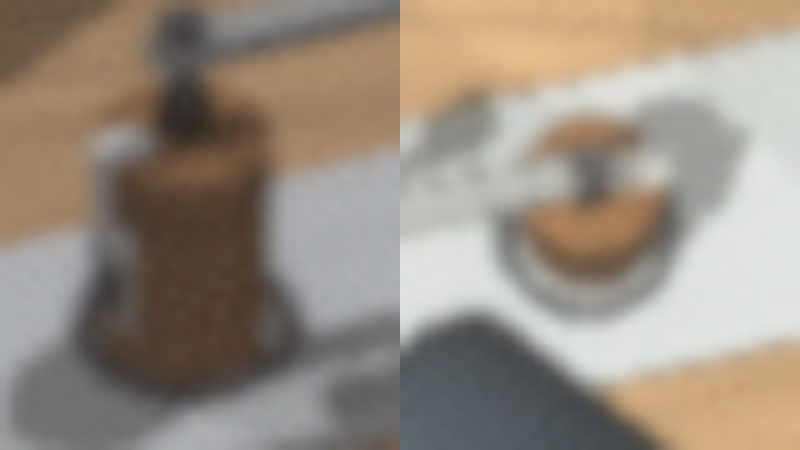

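The left half shows the label on the scanner side. The right half shows the tail at (650,165), in line with the bar and towards the scanner, so the facing is within tolerance. I'll press now.

```bash
python3 -m creep '[[0,[-0.002,0.003,0.1],0],[0,[-0.002,0.003,0.2],0],[0,[-0.002,0.003,0.28],0],[0,[-0.002,0.003,0.315],0],[0,[-0.002,0.003,0.315],0],[0,[-0.002,0.003,0.315],0]]' && python3 -m creep '[[0,[0,0,0.006],0],[0,[0,0,0.012],0],[0,[0,0,0.017],0],[0,[0,0,0.017],0],[0,[0,0,0.017],0]]'
```

```text
t: 18.15
tool_pos: [0.4938, -0.3325, 0.0719]
tcp_rot: [179.9, 0.1, 104.9]
force: [-0.1, 0.1, 0.7]
opening: 0.0006
gripper_force: 0.0
t: 18.65
tool_pos: [0.4934, -0.3323, 0.0639]
tcp_rot: [179.9, 0.1, 104.9]
force: [1.5, -1.2, 3.1]
opening: 0.0006
gripper_force: 1.3
```

```bash
python3 -m creep '[[0,[0,0,0.005],0],[0,[0,0,0.009],0],[0,[0,0,0.012],0],[0,[0,0,0.012],0],[0,[0,0,0.012],0]]'
```

```text
t: 19.15
tool_pos: [0.4935, -0.3324, 0.0601]
tcp_rot: [179.9, 0.1, 104.9]
force: [-0.9, 1.0, 18.3]
opening: 0.0003
gripper_force: 9.0
```

```bash
python3 -m creep '[[0,[0,0,0.002],0],[0,[0,0,0.003],0],[0,[0,0,0.003],0],[0,[0,0,0.003],0]]'
```

```text
t: 19.55
tool_pos: [0.4935, -0.3324, 0.0599]
tcp_rot: [179.9, 0.1, 104.9]
force: [-4.9, 4.9, 29.3]
opening: 0.0006
gripper_force: 14.6
```

The force is rising with no further travel, so the button is on its stop. I'll retract.

```bash
python3 -m creep '[[0,[0,0,-0.03],0],[0,[0,0,-0.1],0],[0,[0,0,-0.2],0],[0,[0,0,-0.3],0],[0,[0,0,-0.3],0],[0,[0,0,-0.3],0],[0,[0,0,-0.3],0]]'; python3 - <<'E'
from h import *
p,d,K,T=cap('scene'); C=cloud(d,K,T); rel=C[...,:2]-SEAT; x=rel@SX;y=rel@SY;Z=C[...,2]
m=(abs(x)<.02)&(y>.01)&(y<.115)&(Z>.1)&(Z<.25); print('bar',m.sum(),np.polyfit(y[m],Z[m],1))
m=(np.hypot(C[...,0]-.494,C[...,1]+.3325)<.013); print('button z',np.median(Z[m&(Z<.1)&(Z>.04)]),bot.get_obs()['force'])
print(bot.sign_off())
E
```

```text
t: 20.25
tool_pos: [0.4922, -0.3314, 0.1757]
tcp_rot: [-179.9, -0.1, 104.9]
force: [0.1, 0.3, -0.0]
opening: 0.0008
gripper_force: 0.0
bar 182 [0.00099496 0.1174553 ]
button z 0.05214717296618854 [0.48880738 0.02069448 0.56450372]
the job is handed in; nothing more can be done
None
```

I turned the jar to face the scanner, clamped it again, pressed the grey trigger to its stop and released it, then handed the job in at about 20 s. The last label readings were 3–6° off square (limit 12°), and no verdict came back.

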